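Slide the stray slide box back into its rack bay and swing the keeper shut

TASK

Put the slide box that was left out back into the rack: slide it flat along the desk into the empty bay until it is fully home against the bumpers, level with its neighbours, then swing that bay's keeper fully shut across it. Take the brown bottle that stands in the way aside first, leave it standing upright on the open desk, and do not disturb the beaker, the small bottle or the boxes already in the rack.

Things in the scene. Friction and masses are not known exactly. Their poses are not given: they have to be found in the camera images.
- box_out: the stray slide box: flat blue hinged box, 168 mm long (its y axis), 86 mm wide (x; small lips and hinges at mid height make it 96 overall), 34 mm high, 0.3 kg; origin at the centre of its underside. Lies flat on the desk in front of the rack, too wide to grasp; either end may go in first
- box_one: second such slide box, already home in bay_one; same size and axes
- box_two: third such slide box, already home in bay_two; same size and axes
- bay_free: the empty bay: grey sheet-metal sides, clear flat roof, no floor (boxes slide on the desk). x points inward along the slide, z up; origin on the desk under the centre of a box that is home. Bumpers at x = +85 mm. Side walls from x = -90 to +95, 104 apart inside; low white guide strips narrow the way from x = -69 to -20 down to 94. Roof from x = -74 to +86, underside 41, top 47 mm high
- bay_one: bay that holds box_one, same form and axes as bay_free. The three bays stand side by side, 112 mm apart along y; bay_free and bay_one change places
- bay_two: bay that holds box_two, same form and axes as bay_free. A box that is home stands 10 mm proud of the roof's front edge, just inside the ends of the side walls
- keeper_free (a joint): keeper of the empty bay: flat steel bar on an upright pivot at x = -100, y = +55.5 mm of the bay, 14 mm wide, 64 mm from pivot to free end, 12.5 to 18.5 mm high. 0 = shut against its stop, across the mouth (along -y of the bay), 9 mm clear of a box that is home; 1.57 = straight out of the mouth (along -x), 1.7 and up = open, clear of the way in; 2.2 its limit. Light friction, stays where left
- keeper_free_pin (a point): middle of that keeper's upright thumb pin (4 mm radius, black head of 6 mm radius, top 44 mm above the desk), 55 mm from the pivot; the point is 32.5 mm above the desk
- keeper_one (a joint): keeper of bay_one, same form and values; starts shut
- keeper_two (a joint): keeper of bay_two, same form and values; starts shut
- amber_bottle: brown bottle with black cap, 34 mm diameter, 83 mm tall, standing in the way in front of the empty bay; origin at the centre of its underside, z up its axis
- beaker: clear beaker, 53 mm diameter at the rim, 70 mm tall, standing in front of bay_one; origin at the centre of its underside
- small_bottle: brown bottle with white cap, 28 mm diameter, 67 mm tall, standing in front of bay_two; origin at the centre of its underside
Mind the look-alikes: they are no part of the job. What is shaped like the box_out but green or orange is not meant.

How it is judged (in metres and radians):
On the way, in this order (a step that is already met when the one before it is completed fails the run):
1. the stray box is fully home in the empty bay (x of box_out in the frame of bay_free between -0.005 and 0.005 m and y of box_out in the frame of bay_free between -0.008 and 0.008 m and angle between the y axis of box_out and the x axis of bay_free, either way round below 0.09 rad and height (world z) of box_out below 0.01 m and angle between box_out's own z axis and vertical below 0.1 rad), for 0.2 s.
2. the keeper of that bay is shut across it (value of joint keeper_free below 0.12 rad), for 0.2 s.
At the end, for the whole second after the job is handed in: Stray box flat in the empty bay: within 5 mm of home, 8 mm of the middle line, 0.09 rad of straight; its keeper within 0.12 rad of shut. Other two boxes still home likewise, keepers shut. Brown bottle moved aside (over 30 mm), upright (0.1 rad) on the desk; box and bottle at rest (all of step 1 and x of box_one in the frame of bay_one between -0.005 and 0.005 m and y of box_one in the frame of bay_one between -0.008 and 0.008 m and angle between the y axis of box_one and the x axis of bay_one, either way round below 0.09 rad and height (world z) of each of box_one, box_two, amber_bottle below 0.01 m and angle between each of box_one, box_two, amber_bottle's own z axis and vertical below 0.1 rad and x of box_two in the frame of bay_two between -0.005 and 0.005 m and y of box_two in the frame of bay_two between -0.008 and 0.008 m and angle between the y axis of box_two and the x axis of bay_two, either way round below 0.09 rad and value of joint each of keeper_free, keeper_one, keeper_two below 0.12 rad and distance of amber_bottle from where it was at the start of the episode above 0.03 m and linear speed of each of box_out, amber_bottle below 0.02 m/s); the robot touches nothing.
It fails at once if the brown bottle is tipped or knocked over (leans more than 0.5 rad) (angle between amber_bottle's own z axis and vertical above 0.5 rad).
It fails at once if the beaker or the small bottle is knocked over or shifted by more than 20 mm (distance of any of beaker, small_bottle from where it was at the start of the episode above 0.02 m or angle between any of beaker, small_bottle's own z axis and vertical above 0.3 rad).
It fails at once if a box already in the rack is shifted by more than 10 mm (distance of any of box_one, box_two from where it was at the start of the episode above 0.01 m).
It also fails if it takes over 72 s, if anything falls off the work surface, if the arm or the gripper's body presses on something with over 40 N, if the wrist force passes 120 N, or if a joint passes its speed limit or range.

ROBOT

A 6-joint arm with a two-finger parallel gripper is mounted at the origin on a cart in front of the work surface, level with it; the furniture and walls round the work are solid. World frame = base frame: x ahead of the robot, y to its left, z up, the work surface at z = 0. Lengths are in m, angles in degrees, forces in N, time in s.
With the tool pointing down it reaches from about 0.25 to 0.725 m from the base axis. Payload 9.7 kg.
Tool frame: the origin (TCP) lies between the finger pads; the fingertips stand bot.tcp_to_tips ahead of it and the grasp point (between the pads) lies 2 mm behind it (bot.tcp_to_tips is the distance from the TCP to the fingertips, in m); z points along the fingers, y is the line along which they close (so a half turn about z gives the same grasp; the last joint's range is limited). The gripper opens to 85 mm and grips with 20 to 120 N. Pads are 22 mm wide; open, the fingers measure 114 mm over their backs; the gripper's body (76 mm by 85 mm) begins 54 mm behind the grasp point. The pads swing forward as they close: fully open they stand 13 mm farther back than shut.
Start: joints at [-71.276, 4.979, 10.078, 95.1, 0, 90], TCP at [0.177, -0.521, 0.248] pointing down, gripper open.
Joint ranges: [-179.16, 179.16], [-48.56, 103.87], [-65.8, 70.77], [-126.05, 130.52], [-82.76, 87.17], [-180, 180]. Speed limits (degrees/s): [127.2, 127.2, 147.25, 180, 180, 180].

INTERFACE

Orientations are given as [roll, pitch, yaw] about the fixed x, y, z axes, in that order (R = Rz(yaw) Ry(pitch) Rx(roll)).
In Python, from workcell import sensors, camera, camera_params, bot gives the robot as it stands.
- The arm moves only by the tool apply_moves, never from a script. Its argument "motion" is a list of rows, each an object with "jaw": the opening, from -1 (shut) to 1 (fully open); "xyz": the shift along the tool's x, y, z in mm, a list of three; "twist": the turn about the tool's z in rad. A call has 1 to 5 rows; each row is the pose to reach, as a shift and turn from the pose commanded when the call began, along the tool's axes at that moment; what a row does not reach only later rows make up. A row lasts 1/8 s, in which the tool goes at most 62.5 mm and 10.7 degrees, less where a joint would pass 70% of its speed; a pose out of reach is approached as far as the arm can. A call with a gripper value outside its range is refused whole. The fingers move at their own pace and stop on an object; "grip_force" is the grip in N (left out, the last holds). Time passes only in rows, so rows that repeat a pose let the fingers close. It gives the time, the measured TCP pose, the force, the opening and the grip force at its end, in the units of the state.
- sensors.get_obs(): the state, without advancing time (a new reading comes with each control period).
- camera(name): name is "side" or "top" or "wrist"; returns (picture, depth): 384x512x3 uint8, red, green, blue; 384x512 float32, m along the optical axis (not along the pixel's ray), 0 where there is no reading.
- camera_params(name): a dict with "mtx" (3x3 intrinsics, pixels), "k1" (the pictures are not rectified: a ray, as slopes to the right and down, at radius r is drawn at 1 + k1 r^2 times it, then the intrinsics apply), "rvec" (rotation vector, rad) and "tvec" (3), from world to camera coordinates, as OpenCV has them. Camera axes: x right, y down, z forward; pixel columns grow to the right and rows downward; lengths in m; the calibration is good to about 2 mm. A picture is of the moment at which its call begins: read the wrist's pose just before it. camera_params takes no time and is no camera call; for the wrist camera it gives the pose at the moment of the call.
- bot.job_done(): hands the job in; it is judged then, once.
The state is a dict: "time": time; "q": joint angles; "qd": joint speeds; "joint_efforts": joint torques, N m; "ee_pos": TCP position; "tcp_rot": TCP orientation; "wrist_force": force on the tool from outside, world axes, zero at the start; "torque": the same for the moment, N m; "opening": finger opening in m; "grasp_force": force on a finger pad.
Only numpy, scipy, OpenCV 4.12 (cv2) and the standard library are available. Lean on these libraries where they do the work, as an engineer would, in place of code of your own. Each camera call takes 0.05 s, during which the arm holds its last target. There are 200 camera calls.

## Working session

There is one attempt and no reset: what is moved stays moved. The work goes in short steps, Python scripts to look and compute and a tool call to move; the robot and the scene stay as the last step left them, time stands still between calls to the robot, and variables do not carry over. Pictures are saved under pics/ and viewed, at most 10 in all, crops included, and the job is handed in when it is done.

Besides the shell and the picture viewer there is one more tool, called after "Call:" as name(argument=value, ...) on one line, values as JSON. apply_moves: Moves the arm, as the interface text tells. Its arguments: {"type":"object","properties":{"motion":{"type":"array","items":{"type":"object","properties":{"jaw":{"type":"number"},"xyz":{"type":"array","items":{"type":"number"}},"twist":{"type":"number"}}}},"grip_force":{"type":"number"}},"required":["motion"]}

```bash
ls; mkdir -p pics; python3 - <<'E'
from workcell import sensors,camera,camera_params,bot
import cv2,numpy as np
o=sensors.get_obs();print({k:np.round(v,3) for k,v in o.items()},bot.tcp_to_tips)
for n in("top","side"):
    p,d=camera(n);np.savez(f"pics/{n}0.npz",p=p,d=d)
    cv2.imwrite(f"pics/{n}0.png",p[:,:,::-1]);q=camera_params(n);print(n,q)
a=cv2.imread("pics/top0.png");cv2.imwrite("pics/top0.png",cv2.resize(a,(800,600)))
a=cv2.imread("pics/side0.png");cv2.imwrite("pics/side0.png",cv2.resize(a,(800,600)))
E
```

```text
pics
{'time': np.float64(0.0), 'q': array([-7.1277e+01,  5.0120e+00,  1.0033e+01,  9.5099e+01, -1.0000e-03,
        9.0001e+01]), 'qd': array([-0.132,  0.063,  0.044,  0.137, -0.041,  0.014]), 'joint_efforts': array([-2.000e-03, -5.204e+01,  4.648e+01,  1.700e-02, -0.000e+00,
       -0.000e+00]), 'ee_pos': array([ 0.176, -0.521,  0.248]), 'tcp_rot': array([-1.79922e+02,  1.00000e-03,  1.87210e+01]), 'wrist_force': array([ 0.013,  0.131, -0.151]), 'torque': array([0.   , 0.021, 0.083]), 'grasp_force': np.float64(0.0), 'opening': np.float64(0.086)} 0.017
top {'mtx': array([[437.87801979,   0.        , 251.67989606],
       [  0.        , 437.87801979, 187.59289928],
       [  0.        ,   0.        ,   1.        ]]), 'k1': 0.04538515104685792, 'rvec': array([ 2.14266867, -2.13233049,  0.18560462]), 'tvec': array([-0.05585714,  0.56450216,  1.140365  ])}
side {'mtx': array([[422.67566959,   0.        , 252.78260172],
       [  0.        , 422.67566959, 194.84692516],
       [  0.        ,   0.        ,   1.        ]]), 'k1': -0.05815613212923048, 'rvec': array([ 0.61942452, -2.32618125,  1.56079375]), 'tvec': array([0.47777274, 0.19849635, 0.84228024])}
```

View pics/top0.png

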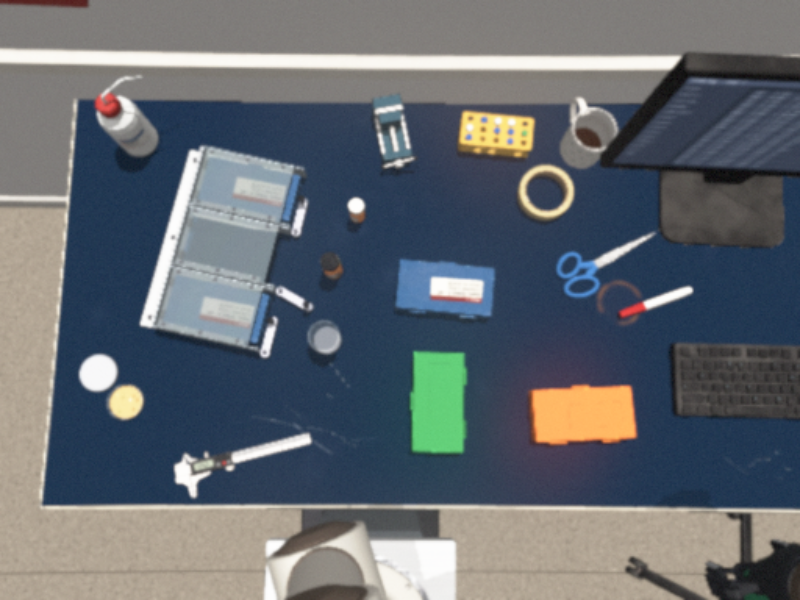

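View pics/side0.png

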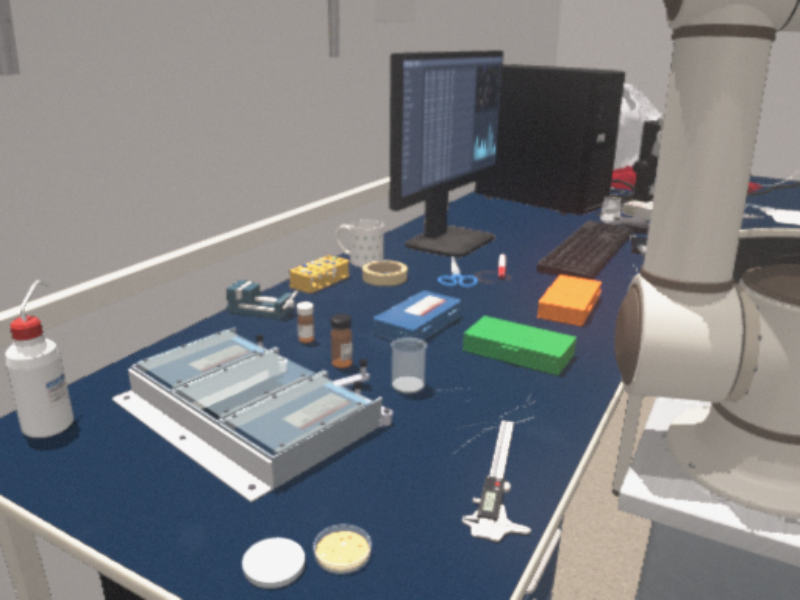

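The top view shows three box shapes: blue (445,289), green (438,402) and orange (583,413), all in 800x600 pixels. Blue fits box_out; green and orange are the look-alikes. The free bay is the middle one (mouth at about (275,250)) and its keeper sticks out at (293,297). The brown bottle is at (331,265), the beaker at (324,338) and the small bottle at (357,210). I'll confirm this in one enlarged crop.

```bash
cat > h.py <<'E'
import numpy as np,cv2
from workcell import sensors,camera,camera_params,bot
def cam(n):
    q=camera_params(n);R=cv2.Rodrigues(np.array(q['rvec']))[0];return q['mtx'],q['k1'],R,np.array(q['tvec']).ravel()
def rays(c,uv):
    K,k,R,t=c;uv=np.atleast_2d(np.array(uv,float)).reshape(-1,1,2)
    s=cv2.undistortPoints(uv,K,np.array([k,0,0,0.])).reshape(-1,2)
    return -R.T@t,np.c_[s,np.ones(len(s))]@R
def onz(c,uv,z):
    o,d=rays(c,uv);return (o+d*((z-o[2])/d[:,2])[:,None])
def proj(c,P):
    K,k,R,t=c;return cv2.projectPoints(np.array(P,float).reshape(-1,1,3),R,t,K,np.array([k,0,0,0.]))[0].reshape(-1,2)
def cloud(c,d):
    v,u=np.mgrid[:384,:512];uv=np.c_[u.ravel(),v.ravel()]
    o,r=rays(c,uv);return (o+r*d.ravel()[:,None]).reshape(384,512,3)
E
python3 - <<'E'
from h import *
z=np.load('pics/top0.npz');p=z['p'];c=cam('top')
cr=p[85:240,85:325][:,:,::-1];cv2.imwrite('pics/crop1.png',cv2.resize(cr,(800,517),interpolation=cv2.INTER_CUBIC))
hsv=cv2.cvtColor(p,cv2.COLOR_RGB2HSV)
m=((hsv[...,0]>98)&(hsv[...,0]<118)&(hsv[...,1]>120)&(hsv[...,2]>95)).astype(np.uint8)
m=cv2.morphologyEx(m,cv2.MORPH_CLOSE,np.ones((5,5)))
n,l,s,ce=cv2.connectedComponentsWithStats(m)
for i in range(1,n):
    if s[i,4]>60: print(s[i],ce[i])
i=[i for i in range(1,n) if abs(ce[i]-[285,185]).max()<12][0]
cn=cv2.findContours((l==i).astype(np.uint8),0,2)[0][0].reshape(-1,2)
P=onz(c,cn,0.034)[:,:2]*1000
(cx,cy),wh,a=cv2.minAreaRect(P.astype(np.float32));print('box',cx,cy,wh,a)
C=cloud(c,z['d'])*1000
for n,u,v in(('amber',212,170),('small',228,131),('beaker',207,216)):
    print(n,np.round(C[v-4:v+5:4,u-6:u+7:3]).tolist())
E
```

```text
[181 113  11  26 112] [186.30357143 125.33928571]
[355 160  30  31 556] [369.23201439 175.35251799]
[ 253  165   65   37 1304] [281.40490798 183.46625767]
[161 189  12  30 140] [166.27857143 203.27857143]
box 579.4114379882812 -144.76290893554688 (175.09815979003906, 97.03962707519531) 87.6575927734375
amber [[[616.0, 68.0, 85.0], [616.0, 60.0, 83.0], [617.0, 53.0, 81.0], [617.0, 45.0, 81.0], [635.0, 43.0, -3.0]], [[606.0, 69.0, 78.0], [606.0, 60.0, 82.0], [605.0, 52.0, 83.0], [606.0, 44.0, 82.0], [616.0, 40.0, 34.0]], [[611.0, 76.0, 1.0], [600.0, 63.0, 54.0], [600.0, 54.0, 58.0], [602.0, 47.0, 47.0], [608.0, 41.0, 15.0]]]
small [[[750.0, 33.0, -2.0], [729.0, 21.0, 64.0], [729.0, 12.0, 66.0], [750.0, 7.0, -1.0], [750.0, -2.0, -2.0]], [[738.0, 33.0, -3.0], [718.0, 21.0, 63.0], [718.0, 12.0, 63.0], [719.0, 4.0, 63.0], [737.0, -2.0, 2.0]], [[725.0, 33.0, 1.0], [706.0, 20.0, 66.0], [706.0, 12.0, 66.0], [708.0, 4.0, 60.0], [725.0, -2.0, 2.0]]]
beaker [[[501.0, 86.0, 17.0], [503.0, 79.0, 1.0], [503.0, 71.0, 2.0], [502.0, 62.0, 7.0], [503.0, 54.0, 0.0]], [[491.0, 87.0, 7.0], [492.0, 79.0, 2.0], [491.0, 71.0, 2.0], [492.0, 62.0, -0.0], [492.0, 54.0, 2.0]], [[480.0, 86.0, 9.0], [480.0, 79.0, 1.0], [480.0, 70.0, 4.0], [481.0, 62.0, 1.0], [480.0, 53.0, 5.0]]]
```

View pics/crop1.png

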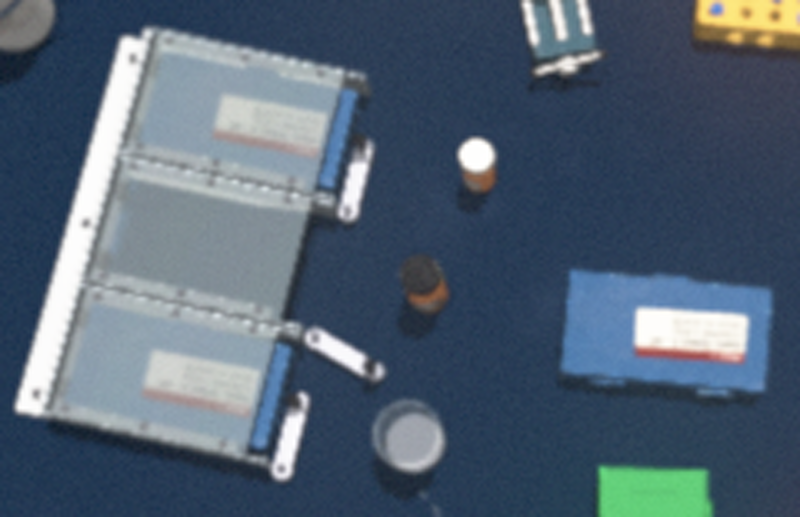

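```bash
python3 - <<'E'
from h import *
z=np.load('pics/top0.npz');p=z['p'];c=cam('top');print('camC',-c[2].T@c[3])
hsv=cv2.cvtColor(p,cv2.COLOR_RGB2HSV)
S=800/240
o=lambda u,v:(85+(u+.5)/S-.5,85+(v+.5)*155/517-.5)
piv=np.array([onz(c,o(*q),.0185)[0] for q in((348,212),(313,337),(282,470))])*1000
print('piv',piv.round(1),np.linalg.norm(np.diff(piv,axis=0),axis=1))
yb=piv[2]-piv[0];yb=yb[:2]/np.linalg.norm(yb[:2]);xb=np.array([-(-yb[1]),-yb[0]])
xb=np.array([yb[1],-yb[0]]) # y = z x x
cen=piv.mean(0)[:2]+100*xb-55.5*yb
print('from pivots: cen',cen,'xb ang',np.degrees(np.arctan2(xb[1],xb[0])))
# box fronts
M=((hsv[...,0]>98)&(hsv[...,0]<118)&(hsv[...,1]>120)&(hsv[...,2]>95)).astype(np.uint8)
f=[]
for n,(u0,v0,u1,v1) in(('up',(178,108,196,145)),('lo',(156,182,178,226))):
    mm=np.zeros_like(M);mm[v0:v1,u0:u1]=M[v0:v1,u0:u1]
    ys,xs=np.nonzero(mm);P=onz(c,np.c_[xs,ys],.034)[:,:2]*1000
    r=cv2.minAreaRect(P.astype(np.float32));print(n,r,len(xs));f.append(np.array(r[0]))
m=(f[0]+f[1])/2;d=f[1]-f[0];print('fronts mid',m,np.linalg.norm(d)/2,'ang xb',np.degrees(np.arctan2(-d[0],d[1])))
print('fronts mid in bay frame',(m-cen)@xb,(m-cen)@yb)
pin=onz(c,o(375,369),.044)[0]*1000;v=pin[:2]-piv[1,:2];print('pin',pin,np.linalg.norm(v),'in bay',v@xb,v@yb, 'val',np.degrees(np.arctan2(-(v@xb),-(v@yb))))
for n,q,zz in(('amber',(422,274),.083),('small',(477,155),.067),('beaker',(408,432),.07)):
    P=onz(c,o(*q),zz)[0]*1000;print(n,P,'bay',(P[:2]-cen)@xb,(P[:2]-cen)@yb)
for q in((570,271),(773,289),(766,390),(562,375)): 
    P=onz(c,o(*q),.034)[0]*1000;print('boxcorner',P,'bay',(P[:2]-cen)@xb,(P[:2]-cen)@yb)
E
```

```text
camC [ 0.36780388 -0.04571644  1.2185423 ]
piv [[681.1 123.5  18.5]
 [573.9 149.6  18.5]
 [463.3 171.3  18.5]] [110.3402465  112.71307915]
from pivots: cen [648.40057727 233.90362303] xb ang 77.61613738320304
up ((742.1187133789062, 130.95643615722656), (12.48305892944336, 76.1544189453125), 77.07096862792969) 110
lo ((522.00537109375, 178.77174377441406), (13.869316101074219, 82.79904174804688), 78.09610748291016) 130
fronts mid [632.06204224 154.86408997] 112.62347345743318 ang xb 77.74403012059528
fronts mid in bay frame -80.7044642291362 -0.9924553475117843
pin [543.41989054  94.41683341  44.        ] 63.03440320320084 in bay -60.43504133660857 17.914847636139946 val 106.51148050076542
amber [614.02156365  54.39031113  83.        ] bay -182.70945685068546 -4.919360195533443
small [716.9987331   12.80696743  67.        ] bay -201.24076093441403 -114.41850480311447
beaker [489.46136695  64.06888194  70.        ] bay -199.96928953855186 118.81832812323222
boxcorner [627.92005386 -63.93391625  34.        ] bay -295.29992776320415 -43.87031235517973
boxcorner [ 613.60342079 -232.09290423   34.        ] bay -462.6166620130066 -65.95020506534993
boxcorner [ 529.25003795 -224.65778437   34.        ] bay -473.44498376544806 18.035041571466664
boxcorner [540.74218147 -57.61380307  34.        ] bay -307.8230537292213 42.63458103285744
```

The crop confirms it: the blue box with the white label (667,332) is box_out. The free bay is the middle one, with keeper pivot (313,337) and pin (375,369), and the amber cap is at (422,272).

Plan:
1. Move the bottle aside to world (400,40).
2. Square and centre the box with a two-finger push on its far side.
3. Push it home from the rear.
4. Swing the keeper shut.

```bash
cat >> h.py <<'E'
CEN=np.array([648.4,233.9]);A=np.radians(77.7);XB=np.array([np.cos(A),np.sin(A)]);YB=np.array([-XB[1],XB[0]])
def b2w(x,y): return CEN+x*XB+y*YB
def w2b(p): d=np.array(p)[:2]-CEN;return d@XB,d@YB
def shift(w,yaw,ee=None,cy=None):
    if ee is None:
        o=sensors.get_obs();ee=np.array(o['ee_pos'])*1000;cy=o['tcp_rot'][2]
    d=np.array(w)-ee;t=np.radians(cy)
    tx=d[0]*np.cos(t)+d[1]*np.sin(t);ty=d[0]*np.sin(t)-d[1]*np.cos(t)
    print('shift',np.round([tx,ty,-d[2]],1),'twist',np.round(-np.radians((yaw-cy+180)%360-180),3),'ee_bay',np.round(w2b(ee),1))
E
python3 -c "
from h import *
shift((613,55,130),-12.3)
shift((613,55,40),-12.3,np.array([613,55,130]),-12.3)
shift((400,40,42),-12.3,np.array([613,55,40]),-12.3)"
```

```text
shift [ 598.2 -405.2  117.7] twist 0.541 ee_bay [-837.8  300.3]
shift [ 0. -0. 90.] twist -0.0 ee_bay [-182.3   -3.5]
shift [-204.9   60.    -2. ] twist -0.0 ee_bay [-182.3   -3.5]
```

Call:
apply_moves(motion=[{"xyz": [50, -34, 0], "twist": 0.1, "jaw": 1}, {"xyz": [100, -68, 0], "twist": 0.2, "jaw": 1}, {"xyz": [150, -102, 0], "twist": 0.3, "jaw": 1}, {"xyz": [200, -136, 0], "twist": 0.4, "jaw": 1}, {"xyz": [250, -170, 0], "twist": 0.541, "jaw": 1}], grip_force=30)

```text
time: 0.72
ee_pos: [0.3595, -0.2779, 0.2481]
tcp_rot: [-180.0, -0.0, -12.5]
wrist_force: [1.6, -0.8, 0.5]
opening: 0.0856
grasp_force: 0.0
```

```bash
python3 -c "
from h import *
shift((613,55,150),-12.3)"
```

```text
shift [ 175.3 -380.    98.1] twist -0.004 ee_bay [-561.6  173.3]
```

Call:
apply_moves(motion=[{"xyz": [24, -52, 0], "jaw": 1}, {"xyz": [48, -104, 10], "jaw": 1}, {"xyz": [72, -156, 20], "jaw": 1}, {"xyz": [96, -208, 30], "jaw": 1}, {"xyz": [120, -260, 40], "jaw": 1}])

```text
validation failed for argument at $.mo...
```

Call:
apply_moves(motion=[{"xyz": [27, -60, 20], "jaw": 1}, {"xyz": [55, -120, 40], "jaw": 1}, {"xyz": [55, -120, 50], "jaw": 1}, {"xyz": [55, -120, 50], "jaw": 1}])

```text
validation failed for argument at $.mo...
```

```bash
python3 - <<'E'
from h import *
shift((613,55,40),-12.3)
p,d=camera('wrist');c=cam('wrist');print(sensors.get_obs()['ee_pos'])
cv2.imwrite('pics/w1.png',p[:,:,::-1])
C=cloud(c,d)*1000
m=(C[...,2]>72)&(C[...,2]<92)&(abs(C[...,0]-613)<40)&(abs(C[...,1]-55)<40)
print(m.sum(),C[m].mean(0) if m.any() else 0, (C[m].min(0),C[m].max(0)) if m.any() else 0)
E
```

```text
shift [ 175.3 -380.   208.1] twist -0.004 ee_bay [-561.6  173.3]
[ 0.36266064 -0.27325686  0.24818218]
0 0 0
```

View pics/w1.png

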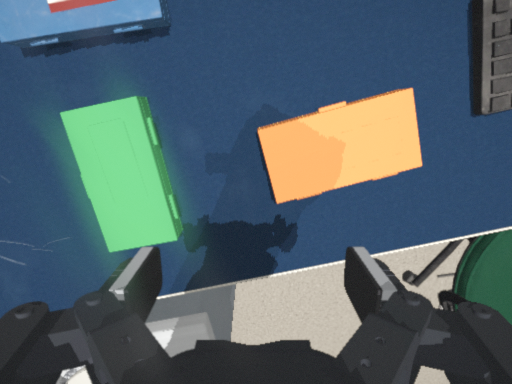

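Both moves were refused because the rows had no twist, so the arm hasn't moved. The wrist view shows only the green box (125,170) and the orange one (340,145). I'll resend with twist included.

Call:
apply_moves(motion=[{"xyz": [24, -52, 0], "jaw": 1, "twist": 0}, {"xyz": [48, -104, 10], "jaw": 1, "twist": 0}, {"xyz": [72, -156, 20], "jaw": 1, "twist": 0}, {"xyz": [96, -208, 30], "jaw": 1, "twist": 0}, {"xyz": [120, -260, 40], "jaw": 1, "twist": 0}])

```text
time: 1.4
ee_pos: [0.5263, -0.0807, 0.2079]
tcp_rot: [-178.6, 0.1, -9.3]
wrist_force: [0.2, -1.4, -0.4]
opening: 0.0853
grasp_force: 0.0
```

Call:
apply_moves(motion=[{"xyz": [27, -60, 20], "jaw": 1, "twist": 0}, {"xyz": [55, -120, 40], "jaw": 1, "twist": 0}, {"xyz": [55, -120, 50], "jaw": 1, "twist": 0}, {"xyz": [55, -120, 50], "jaw": 1, "twist": 0}])

```text
time: 1.9
ee_pos: [0.595, -0.0285, 0.1597]
tcp_rot: [-176.3, 0.3, -4.3]
wrist_force: [-0.6, -0.1, -0.3]
opening: 0.0857
grasp_force: 0.0
```

```bash
python3 - <<'E'
from h import *
shift((613,55,40),-12.3)
p,d=camera('wrist');c=cam('wrist');print(sensors.get_obs()['ee_pos'])
cv2.imwrite('pics/w2.png',p[:,:,::-1])
C=cloud(c,d)*1000
m=(C[...,2]>72)&(C[...,2]<92)&(abs(C[...,0]-613)<40)&(abs(C[...,1]-55)<40)
print(m.sum(),C[m].mean(0) if m.any() else 0, (C[m].min(0),C[m].max(0)) if m.any() else 0)
E
```

```text
shift [ 11.6 -84.7 119.7] twist 0.139 ee_bay [-267.8   -3.8]
[ 0.59518279 -0.02809079  0.16008619]
1715 [617.46625711  55.11791993  81.15385218] (array([600.62884981,  40.86240224,  72.02322089]), array([632.05569667,  73.58360267,  83.84169985]))
```

View pics/w2.png

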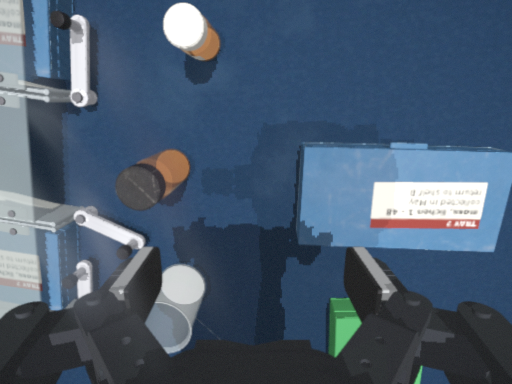

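The wrist view shows the amber bottle cap (142,186), the keeper (110,228) with its pin (124,252), the beaker (175,310), the small bottle (188,27) and the blue box (400,195). The cap measures about (616,56). The arm fell short with a slight tilt, so I'll check the joints.

```bash
python3 -c "
from h import *
o=sensors.get_obs();print(o['q'],o['qd'],o['tcp_rot'],o['ee_pos'])"
```

```text
[ -4.37065324  10.60359225   6.50130684  86.1432477    3.71159732
 179.9398095 ] [-0.68953087 -1.50429424  0.18747698  0.7611318  -0.53865053  0.02485047] [-176.28814732    0.24163659   -4.31058845] [ 0.59518279 -0.02809079  0.16008619]
```

q6 has hit its limit, since yaw = q1 - q6 + 180. I'll use yaw 77.7 instead.

Call:
apply_moves(motion=[{"xyz": [0, 0, 0], "jaw": 1, "twist": -0.18}, {"xyz": [0, 0, 0], "jaw": 1, "twist": -0.36}, {"xyz": [0, 0, 0], "jaw": 1, "twist": -0.54}, {"xyz": [0, 0, 0], "jaw": 1, "twist": -0.72}, {"xyz": [0, 0, 0], "jaw": 1, "twist": -0.9}])

```text
time: 2.58
ee_pos: [0.595, -0.0293, 0.1624]
tcp_rot: [-177.7, -2.8, 47.4]
wrist_force: [0.2, -0.1, 0.7]
opening: 0.0855
grasp_force: 0.0
```

Call:
apply_moves(motion=[{"xyz": [0, 0, 0], "jaw": 1, "twist": -0.18}, {"xyz": [0, 0, 0], "jaw": 1, "twist": -0.36}, {"xyz": [0, 0, 0], "jaw": 1, "twist": -0.5}, {"xyz": [0, 0, 0], "jaw": 1, "twist": -0.5}])

```text
time: 3.08
ee_pos: [0.5951, -0.0292, 0.1623]
tcp_rot: [-179.3, -3.6, 75.7]
wrist_force: [0.0, -0.4, -0.9]
opening: 0.0854
grasp_force: 0.0
```

```bash
python3 - <<'E'
from h import *
shift((616,56,130),77.7)
print(sensors.get_obs()['ee_pos'],sensors.get_obs()['tcp_rot'])
E
```

```text
shift [87.8 -0.7 32.3] twist -0.034 ee_bay [-268.5   -3.9]
[ 0.59506821 -0.02923827  0.16227642] [-179.29871862   -3.60944029   75.72401746]
```

A 3.7° tilt remains from the clipped move. I can work with it, but the helper needs to use the full rotation.

```bash
cat >> h.py <<'E'
from scipy.spatial.transform import Rotation as Ro
def sh(*ws):
    o=sensors.get_obs();ee=np.array(o['ee_pos'])*1000;R=Ro.from_euler('xyz',o['tcp_rot'],degrees=True).as_matrix()
    print('ee',ee.round(1),'bay',np.round(w2b(ee),1),'rot',np.round(o['tcp_rot'],1),'F',np.round(o['wrist_force'],1),'q6',round(o['q'][5]),'t',o['time'])
    for w in ws: print(np.round(w),'->',np.round(R.T@(np.array(w)-ee),1))
def bz(x,y,z): return np.r_[b2w(x,y),z]
E
python3 -c "
from h import *
sh((616,56,130),(616,56,42))"
```

```text
ee [595.1 -29.2 162.3] bay [-268.5   -3.9] rot [-179.3   -3.6   75.7] F [ 0.  -0.4 -0.9] q6 100 t 3.075
[616  56 130] -> [85.6 -0.3 37.7]
[616  56  42] -> [ 80.    0.8 125.6]
```

Call:
apply_moves(motion=[{"xyz": [43, 0, 19], "jaw": 1, "twist": 0}, {"xyz": [85, 0, 38], "jaw": 1, "twist": 0}, {"xyz": [83, 0, 75], "jaw": 1, "twist": 0}, {"xyz": [80, 0, 118], "jaw": 1, "twist": 0}, {"xyz": [80, 1, 125], "jaw": 1, "twist": 0}])

```text
time: 3.7
ee_pos: [0.6143, 0.0561, 0.0391]
tcp_rot: [-179.0, -3.5, 75.6]
wrist_force: [0.7, -0.5, 0.8]
opening: 0.0856
grasp_force: 0.0
```

Call:
apply_moves(motion=[{"xyz": [0, 0, 0], "jaw": -0.4, "twist": 0}, {"xyz": [0, 0, 0], "jaw": -0.4, "twist": 0}, {"xyz": [0, 0, 0], "jaw": -0.4, "twist": 0}, {"xyz": [0, 0, 0], "jaw": -0.4, "twist": 0}, {"xyz": [0, 0, 0], "jaw": -0.4, "twist": 0}], grip_force=30)

```text
time: 4.32
ee_pos: [0.6172, 0.0563, 0.0434]
tcp_rot: [-179.4, -3.6, 75.8]
wrist_force: [-0.4, 0.2, 7.3]
opening: 0.0334
grasp_force: 29.3
```

```bash
python3 -c "
from h import *
sh((616,56,150),(400,40,150),(400,40,46))"
```

```text
ee [617.2  56.3  43.4] bay [-180.2   -7.3] rot [-179.4   -3.6   75.8] F [-0.4  0.2  7.3] q6 108 t 4.325
[616  56 150] -> [   6.2   -2.2 -106.4]
[400  40 150] -> [ -62.1 -207.7 -108.6]
[400  40  46] -> [ -68.8 -206.6   -4.8]
```

Call:
apply_moves(motion=[{"xyz": [3, 0, -55], "jaw": -0.4, "twist": 0}, {"xyz": [6, -1, -108], "jaw": -0.4, "twist": 0}, {"xyz": [-9, -50, -110], "jaw": -0.4, "twist": 0}, {"xyz": [-26, -105, -110], "jaw": -0.4, "twist": 0}, {"xyz": [-44, -160, -110], "jaw": -0.4, "twist": 0}])

```text
time: 4.95
ee_pos: [0.4485, 0.0457, 0.151]
tcp_rot: [-179.3, -3.6, 75.8]
wrist_force: [-0.7, -0.2, 0.2]
opening: 0.0337
grasp_force: 30.3
```

Call:
apply_moves(motion=[{"xyz": [-18, -48, 0], "jaw": -0.4, "twist": 0}, {"xyz": [-18, -48, 0], "jaw": -0.4, "twist": 0}])

```text
time: 5.2
ee_pos: [0.3969, 0.0399, 0.1512]
tcp_rot: [-179.3, -3.6, 75.8]
wrist_force: [-0.2, 0.5, -0.4]
opening: 0.0336
grasp_force: 30.4
```

```bash
python3 -c "
from h import *
sh((400,40,60),(400,40,44))"
```

```text
ee [396.9  39.9 151.2] bay [-243.1  204.4] rot [-179.3   -3.6   75.8] F [-0.2  0.5 -0.4] q6 107 t 5.2
[400  40  60] -> [-4.9  4.  91. ]
[400  40  44] -> [ -5.9   4.2 107. ]
```

Call:
apply_moves(motion=[{"xyz": [-3, 2, 50], "jaw": -0.4, "twist": 0}, {"xyz": [-5, 4, 95], "jaw": -0.4, "twist": 0}, {"xyz": [-6, 4, 104], "jaw": -0.4, "twist": 0}, {"xyz": [-6, 4, 107], "jaw": -0.4, "twist": 0}, {"xyz": [-6, 4, 107], "jaw": -0.4, "twist": 0}])

```text
time: 5.82
ee_pos: [0.4029, 0.0403, 0.0445]
tcp_rot: [-179.4, -3.6, 75.8]
wrist_force: [0.8, -0.2, 0.0]
opening: 0.0332
grasp_force: 30.4
```

Call:
apply_moves(motion=[{"xyz": [0, 0, 0], "jaw": 0.2, "twist": 0}, {"xyz": [0, 0, 0], "jaw": 1, "twist": 0}, {"xyz": [0, 0, 0], "jaw": 1, "twist": 0}, {"xyz": [0, 0, -50], "jaw": 1, "twist": 0}, {"xyz": [0, 0, -100], "jaw": 1, "twist": 0}])

```text
time: 6.45
ee_pos: [0.4011, 0.0337, 0.1439]
tcp_rot: [-179.2, -3.6, 75.8]
wrist_force: [0.8, 0.0, -0.3]
opening: 0.085
grasp_force: 0.0
```

```bash
python3 - <<'E'
from h import *
sh(bz(-385,-95,140))
c=cam('top');p,d=camera('top');np.savez('pics/top1.npz',p=p,d=d);C=cloud(c,d)*1000
m=(C[...,2]>75)&(C[...,2]<90)&(abs(C[...,0]-400)<30)&(abs(C[...,1]-40)<30);print('bottle',m.sum(),C[m].mean(0))
E
```

```text
ee [401.1  33.7 143.9] bay [-248.3  199. ] rot [-179.2   -3.6   75.8] F [ 0.8  0.  -0.3] q6 107 t 6.45
[ 659. -163.  140.] -> [-127.   298.3   -8.3]
bottle 0 [nan nan nan]<stdin>:4: RuntimeWarning: Mean of empty slice.
  ret = um.true_divide(
```

Call:
apply_moves(motion=[{"xyz": [-22, 50, -2], "jaw": 1, "twist": -0.18}, {"xyz": [-43, 100, -3], "jaw": 1, "twist": -0.36}, {"xyz": [-64, 150, -4], "jaw": 1, "twist": -0.54}, {"xyz": [-85, 200, -6], "jaw": 1, "twist": -0.72}, {"xyz": [-106, 250, -7], "jaw": 1, "twist": -0.9}])

```text
time: 7.12
ee_pos: [0.6194, -0.1315, 0.1397]
tcp_rot: [177.6, -2.8, 127.8]
wrist_force: [0.2, 0.1, 1.1]
opening: 0.0855
grasp_force: 0.0
```

```bash
python3 - <<'E'
from h import *
sh(bz(-385,-95,100))
c=cam('top');p,d=camera('top');np.savez('pics/top1.npz',p=p,d=d);C=cloud(c,d)*1000
m=(C[...,2]>75)&(C[...,2]<90)&(abs(C[...,0]-400)<30)&(abs(C[...,1]-40)<30);print('bottle',m.sum(),C[m].mean(0))
E
```

```text
ee [ 619.4 -131.5  139.7] bay [-363.2  -49.5] rot [177.6  -2.8 127.8] F [0.2 0.1 1.1] q6 39 t 7.125
[ 659. -163.  100.] -> [-50.7  10.9  37.8]
bottle 127 [401.64918752  40.61395332  81.63854649]
```

Call:
apply_moves(motion=[{"xyz": [-25, 5, 0], "jaw": 1, "twist": -0.18}, {"xyz": [-51, 11, 10], "jaw": 1, "twist": -0.36}, {"xyz": [-51, 11, 20], "jaw": 1, "twist": -0.54}, {"xyz": [-51, 11, 30], "jaw": 1, "twist": -0.7}, {"xyz": [-51, 11, 38], "jaw": 1, "twist": -0.7}])

```text
time: 7.8
ee_pos: [0.6577, -0.1615, 0.0991]
tcp_rot: [176.4, -0.7, 167.5]
wrist_force: [0.0, -0.0, 0.2]
opening: 0.0856
grasp_force: 0.0
```

```bash
python3 - <<'E'
from h import *
sh(bz(-385,-95,60),bz(-385,-95,26),bz(-385,-54,26))
E
```

```text
ee [ 657.7 -161.5   99.1] bay [-384.4  -93.4] rot [176.4  -0.7 167.5] F [ 0.  -0.   0.2] q6 -3 t 7.8
[ 659. -163.   60.] -> [-2.1 -3.1 39. ]
[ 659. -163.   26.] -> [-2.5 -5.2 72.9]
[ 619. -154.   26.] -> [38.5 -5.4 73.4]
```

Call:
apply_moves(motion=[{"xyz": [-2, -3, 40], "jaw": 1, "twist": 0}, {"xyz": [-2, -5, 68], "jaw": 1, "twist": 0}, {"xyz": [-2, -5, 73], "jaw": 1, "twist": 0}, {"xyz": [6, -5, 73], "jaw": 1, "twist": 0}, {"xyz": [12, -5, 73], "jaw": 1, "twist": 0}])

```text
time: 8.43
ee_pos: [0.6454, -0.1592, 0.0285]
tcp_rot: [176.4, -0.5, 167.5]
wrist_force: [0.9, 0.7, 0.3]
opening: 0.0855
grasp_force: 0.0
```

Call:
apply_moves(motion=[{"xyz": [5, 0, 0], "jaw": 1, "twist": 0}, {"xyz": [10, 0, 0], "jaw": 1, "twist": 0}, {"xyz": [15, 0, 0], "jaw": 1, "twist": 0}, {"xyz": [20, 0, 0], "jaw": 1, "twist": 0}, {"xyz": [22, 0, 0], "jaw": 1, "twist": 0}])

```text
time: 9.05
ee_pos: [0.6236, -0.1545, 0.0272]
tcp_rot: [176.4, -0.6, 167.5]
wrist_force: [2.6, -0.7, 1.4]
opening: 0.0856
grasp_force: 1.3
```

```bash
cat >> h.py <<'E'
def box(tag):
    c=cam('top');p,d=camera('top');C=cloud(c,d)*1000
    hsv=cv2.cvtColor(p,cv2.COLOR_RGB2HSV)
    cv2.imwrite(f'pics/{tag}.png',cv2.resize(p[60:260,100:366][:,:,::-1],(798,600)))
    b=np.stack([(C[...,:2]-CEN)@XB,(C[...,:2]-CEN)@YB],-1)
    m=(b[...,0]>-520)&(b[...,0]<-88)&(abs(b[...,1])<90)&(hsv[...,0]>98)&(hsv[...,0]<118)&(hsv[...,1]>110)&(hsv[...,2]>95)
    m=cv2.morphologyEx(m.astype(np.uint8),cv2.MORPH_CLOSE,np.ones((9,9)))
    n,l,s,_=cv2.connectedComponentsWithStats(m);i=1+np.argmax(s[1:,4]);m=(l==i)
    m&=(C[...,2]>29)&(C[...,2]<39)
    cn=max(cv2.findContours(m.astype(np.uint8),0,2)[0],key=len).reshape(-1,2)
    P=onz(c,cn,.034)[:,:2]*1000;Q=np.c_[(P-CEN)@XB,(P-CEN)@YB].astype(np.float32)
    r=cv2.minAreaRect(Q);print('box rect',r)
    # side-edge fits
    for lo in(-1,1):
        e=[]
        for x in np.arange(Q[:,0].min()+12,Q[:,0].max()-12,6):
            k=Q[abs(Q[:,0]-x)<4]
            if len(k):e.append((x,(k[:,1]*lo).max()*lo))
        e=np.array(e);f=np.polyfit(e[:,0],e[:,1],1);print('edge',lo,'slope',f[0].round(4),'y@mid',np.polyval(f,Q[:,0].mean()).round(1),np.median(e[:,1]).round(1))
E
python3 - <<'E'
from h import *
sh();box('b1')
E
```

```text
ee [ 623.6 -154.5   27.2] bay [-384.7  -58.5] rot [176.4  -0.6 167.5] F [ 2.6 -0.7  1.4] q6 -3 t 9.05
box rect ((-311.74896240234375, 0.11954116821289062), (31.460987091064453, 83.42220306396484), 1.9166864156723022)
edge -1 slope -4.5797 y@mid -50.7 -26.5
edge 1 slope 0.0 y@mid 41.8 41.8
```

View pics/b1.png

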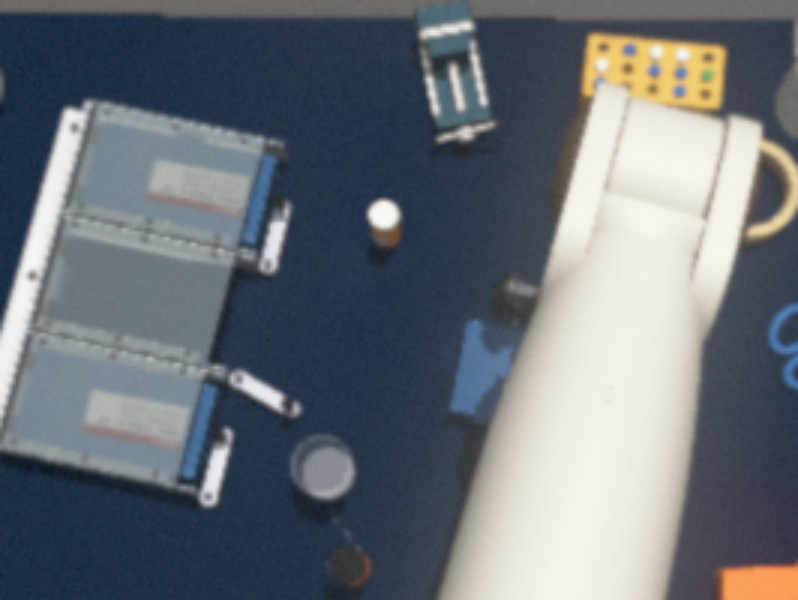

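The arm covers most of the box; only its front end (485,370) shows. The bottle stands at (350,567). I'll finish the last 4 mm of the side push, back off, and move to behind the rear of the box to measure it.

Call:
apply_moves(motion=[{"xyz": [4, 0, 0], "jaw": 1, "twist": 0}, {"xyz": [4, 0, 0], "jaw": 1, "twist": 0}, {"xyz": [-25, 0, 0], "jaw": 1, "twist": 0}, {"xyz": [-25, 0, -50], "jaw": 1, "twist": 0}, {"xyz": [-25, 0, -85], "jaw": 1, "twist": 0}])

```text
time: 9.72
ee_pos: [0.6477, -0.1651, 0.1123]
tcp_rot: [176.4, -0.7, 167.5]
wrist_force: [0.0, -0.2, -0.3]
opening: 0.0857
grasp_force: 0.0
```

```bash
python3 - <<'E'
from h import *
sh(bz(-540,0,110),bz(-540,0,80),bz(-540,0,26))
E
```

```text
ee [ 647.7 -165.1  112.3] bay [-390.   -84.3] rot [176.4  -0.7 167.5] F [ 0.  -0.2 -0.3] q6 -3 t 9.725
[ 533. -294.  110.] -> [  83.8 -150.1   -6.2]
[ 533. -294.   80.] -> [  83.4 -152.1   23.8]
[ 533. -294.   26.] -> [  82.7 -155.5   77.7]
```

Call:
apply_moves(motion=[{"xyz": [16, -30, -1], "jaw": 1, "twist": 0.18}, {"xyz": [32, -60, -2], "jaw": 1, "twist": 0.36}, {"xyz": [48, -90, -3], "jaw": 0.3, "twist": 0.54}, {"xyz": [65, -120, -4], "jaw": 0.3, "twist": 0.72}, {"xyz": [84, -150, -6], "jaw": 0.3, "twist": 0.9}])

```text
time: 10.35
ee_pos: [0.5322, -0.294, 0.1082]
tcp_rot: [178.3, -3.4, 115.7]
wrist_force: [0.8, 0.1, -0.1]
opening: 0.0555
grasp_force: 0.0
```

Call:
apply_moves(motion=[{"xyz": [0, 0, 0], "jaw": 0.3, "twist": 0.18}, {"xyz": [0, 0, 0], "jaw": 0.3, "twist": 0.36}, {"xyz": [0, 0, 0], "jaw": 0.3, "twist": 0.54}, {"xyz": [0, 0, 0], "jaw": 0.3, "twist": 0.667}, {"xyz": [0, 0, 0], "jaw": 0.3, "twist": 0.667}])

```text
time: 10.98
ee_pos: [0.5331, -0.2933, 0.1085]
tcp_rot: [-179.3, -3.7, 77.8]
wrist_force: [0.5, 0.1, -0.1]
opening: 0.0553
grasp_force: 0.0
```

```bash
python3 - <<'E'
from h import *
sh(bz(-540,0,60),bz(-500,0,26));box('b2')
E
```

```text
ee [ 533.1 -293.3  108.5] bay [-5.397e+02  3.000e-01] rot [-179.3   -3.7   77.8] F [ 0.5  0.1 -0.1] q6 72 t 10.975
[ 533. -294.   60.] -> [-3.4  1.  48.3]
[ 542. -255.   26.] -> [34.3  1.5 84.8]
box rect ((-378.10321044921875, 0.2744789123535156), (167.3126220703125, 89.19758605957031), 0.11362802237272263)
edge -1 slope 0.0632 y@mid -36.9 -41.0
edge 1 slope 0.0793 y@mid 34.2 44.2
```

View pics/b2.png

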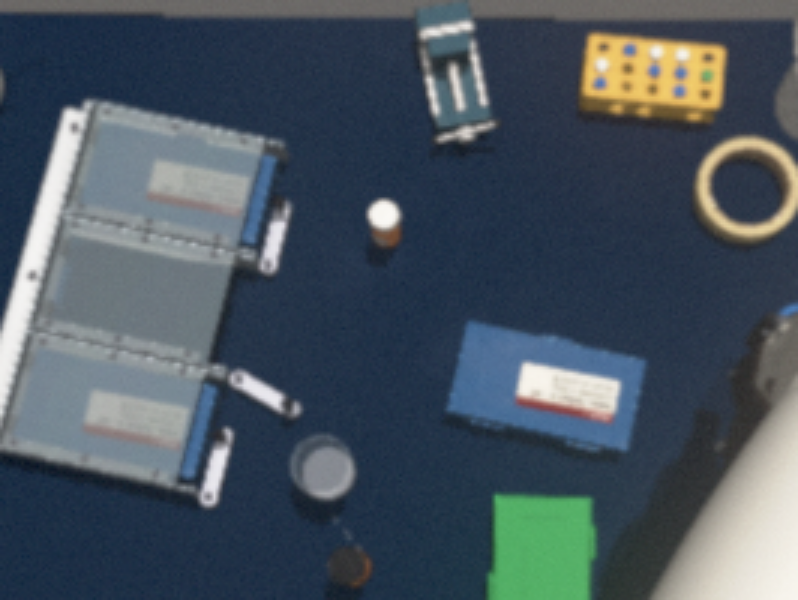

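The box now lies aligned with the bay, with corners at (467,321), (646,358), (628,451) and (447,413) in the crop. The way into the bay is clear. I'll check its centre line against the fronts of the neighbouring boxes.

```bash
python3 - <<'E'
from h import *
c=cam('top')
def f(u,v,z): 
    P=onz(c,(100+(u+.5)/3-.5,60+(v+.5)/3-.5),z)[0]*1000;return np.round(w2b(P),1)
for q in((467,321),(646,358),(628,451),(447,413)): print('box',f(*q,.034))
for q in((270,157),(248,242),(210,390),(186,481)): print('nb',f(*q,.034))
E
```

```text
box [-295.   -41.1]
box [-462.7  -43.1]
box [-463.4   44.6]
box [-295.7   46.5]
nb [ -80.6 -154.2]
nb [-80.3 -69.8]
nb [-80.4  72.9]
nb [-80. 158.]
```

Call:
apply_moves(motion=[{"xyz": [0, 0, 45], "jaw": 0.3, "twist": 0}, {"xyz": [-3, 0, 78], "jaw": 0.3, "twist": 0}, {"xyz": [-5, 0, 82], "jaw": 0.3, "twist": 0}, {"xyz": [35, 0, 85], "jaw": 0.3, "twist": 0}, {"xyz": [60, 0, 86], "jaw": 0.3, "twist": 0}])

```text
time: 11.65
ee_pos: [0.5471, -0.2291, 0.0285]
tcp_rot: [-179.4, -3.6, 77.8]
wrist_force: [-1.7, -12.1, -0.1]
opening: 0.0556
grasp_force: 7.6
```

```bash
python3 - <<'E'
from h import *
sh(bz(-350,1.5,26),bz(-200,1.5,26),bz(-95,1.5,26))
E
```

```text
ee [ 547.1 -229.1   28.5] bay [-4.739e+02  4.000e-01] rot [-179.4   -3.6   77.8] F [ -1.7 -12.1  -0.1] q6 78 t 11.65
[ 572. -108.   26.] -> [123.5  -0.8  10.3]
[604.  39.  26.] -> [273.2  -0.4  19.7]
[627. 141.  26.] -> [ 3.78e+02 -2.00e-01  2.64e+01]
```

Call:
apply_moves(motion=[{"xyz": [16, 0, 1], "jaw": 0.3, "twist": 0}, {"xyz": [36, 0, 2], "jaw": 0.3, "twist": 0}, {"xyz": [58, 0, 4], "jaw": 0.3, "twist": 0}, {"xyz": [80, 0, 6], "jaw": 0.3, "twist": 0}, {"xyz": [95, 0, 8], "jaw": 0.3, "twist": 0}])

```text
time: 12.28
ee_pos: [0.5669, -0.1352, 0.0251]
tcp_rot: [-179.4, -3.6, 77.8]
wrist_force: [0.2, -3.7, 3.2]
opening: 0.0556
grasp_force: 2.1
```

Call:
apply_moves(motion=[{"xyz": [16, 0, 1], "jaw": 0.3, "twist": 0}, {"xyz": [36, 0, 2], "jaw": 0.3, "twist": 0}, {"xyz": [58, 0, 4], "jaw": 0.3, "twist": 0}, {"xyz": [75, 0, 5], "jaw": 0.3, "twist": 0}, {"xyz": [85, 0, 5], "jaw": 0.3, "twist": 0}])

```text
time: 12.9
ee_pos: [0.5846, -0.0519, 0.025]
tcp_rot: [-179.3, -3.7, 77.8]
wrist_force: [-0.3, -1.2, -1.3]
opening: 0.0558
grasp_force: 0.7
```

```bash
python3 - <<'E'
from h import *
sh(bz(-270,1.5,26),bz(-200,1.5,26),bz(-95,1.5,26));box('b3')
E
```

```text
ee [584.6 -51.9  25. ] bay [-292.8    1.5] rot [-179.3   -3.7   77.8] F [-0.3 -1.2 -1.3] q6 95 t 12.9
[589. -30.  26.] -> [22.8  0.   0.4]
[604.  39.  26.] -> [92.7  0.1  4.9]
[627. 141.  26.] -> [197.5   0.3  11.6]
box rect ((-162.93772888183594, 3.430419921875), (99.4639892578125, 86.09716796875), 0.11644067615270615)
edge -1 slope -1.3494 y@mid -23.6 -33.6
edge 1 slope 0.0462 y@mid 43.8 44.4
```

View pics/b3.png

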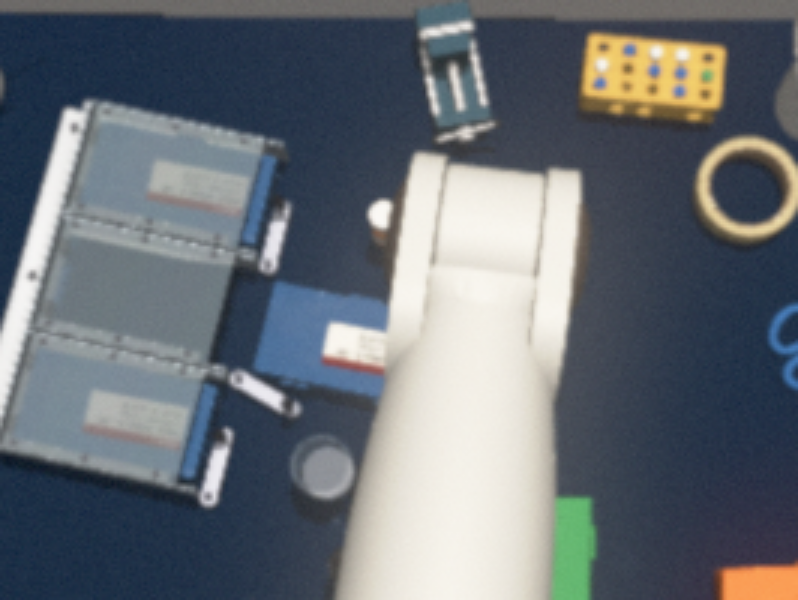

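The box front (265,328) is just ahead of the mouth and within about 2 mm of the bay's centre line. It clears the keeper. I'll keep pushing and watch the force.

Call:
apply_moves(motion=[{"xyz": [12, 0, 0], "jaw": 0.3, "twist": 0}, {"xyz": [24, 0, 0], "jaw": 0.3, "twist": 0}, {"xyz": [36, 0, 1], "jaw": 0.3, "twist": 0}, {"xyz": [48, 0, 2], "jaw": 0.3, "twist": 0}, {"xyz": [60, 0, 3], "jaw": 0.3, "twist": 0}])

```text
time: 13.58
ee_pos: [0.5979, 0.0059, 0.0267]
tcp_rot: [-179.4, -3.6, 77.7]
wrist_force: [-0.4, -6.2, 3.7]
opening: 0.0553
grasp_force: 2.3
```

Call:
apply_moves(motion=[{"xyz": [10, 0, 1], "jaw": 0.3, "twist": 0}, {"xyz": [20, 0, 1], "jaw": 0.3, "twist": 0}, {"xyz": [30, 0, 2], "jaw": 0.3, "twist": 0}, {"xyz": [40, 0, 2], "jaw": 0.3, "twist": 0}, {"xyz": [50, 0, 3], "jaw": 0.3, "twist": 0}])

```text
time: 14.2
ee_pos: [0.6081, 0.055, 0.0263]
tcp_rot: [-179.3, -3.6, 77.7]
wrist_force: [-0.8, -3.8, 2.3]
opening: 0.0554
grasp_force: 2.0
```

```bash
python3 - <<'E'
from h import *
sh(bz(-110,1.5,26),bz(-95,1.5,26))
E
```

```text
ee [608.1  55.   26.3] bay [-183.4    1.2] rot [-179.3   -3.6   77.7] F [-0.8 -3.8  2.3] q6 106 t 14.2
[624. 127.  26.] -> [73.2 -0.2  4.9]
[627. 141.  26.] -> [88.2 -0.2  5.9]
```

Forces are low and the box is sliding in freely.

Call:
apply_moves(motion=[{"xyz": [12, 0, 1], "jaw": 0.3, "twist": 0}, {"xyz": [24, 0, 1], "jaw": 0.3, "twist": 0}, {"xyz": [36, 0, 2], "jaw": 0.3, "twist": 0}, {"xyz": [48, 0, 3], "jaw": 0.3, "twist": 0}, {"xyz": [60, 0, 4], "jaw": 0.3, "twist": 0}])

```text
time: 14.82
ee_pos: [0.6212, 0.1138, 0.0265]
tcp_rot: [-179.4, -3.6, 77.7]
wrist_force: [-1.2, -5.2, 4.2]
opening: 0.0552
grasp_force: 2.3
```

Call:
apply_moves(motion=[{"xyz": [4, 0, 0], "jaw": 0.3, "twist": 0}, {"xyz": [8, 0, 0], "jaw": 0.3, "twist": 0}, {"xyz": [12, 0, 1], "jaw": 0.3, "twist": 0}, {"xyz": [16, 0, 1], "jaw": 0.3, "twist": 0}, {"xyz": [20, 0, 1], "jaw": 0.3, "twist": 0}])

```text
time: 15.45
ee_pos: [0.625, 0.133, 0.0262]
tcp_rot: [-179.3, -3.6, 77.7]
wrist_force: [-0.2, -2.6, -1.8]
opening: 0.0554
grasp_force: 0.7
```

```bash
python3 - <<'E'
from h import *
sh(bz(-100,1.5,26),bz(-95,1.5,26))
E
```

```text
ee [625.  133.   26.2] bay [-103.6    1.4] rot [-179.3   -3.6   77.7] F [-0.2 -2.6 -1.8] q6 113 t 15.45
[626. 137.  26.] -> [ 3.6 -0.1  0.4]
[627. 141.  26.] -> [ 8.6 -0.1  0.7]
```

Call:
apply_moves(motion=[{"xyz": [2, 0, 0], "jaw": 0.3, "twist": 0}, {"xyz": [3, 0, 0], "jaw": 0.3, "twist": 0}, {"xyz": [4, 0, 0], "jaw": 0.3, "twist": 0}, {"xyz": [5, 0, 0], "jaw": 0.3, "twist": 0}])

```text
time: 15.95
ee_pos: [0.6261, 0.1375, 0.0267]
tcp_rot: [-179.4, -3.6, 77.7]
wrist_force: [-0.9, -0.8, -1.7]
opening: 0.0553
grasp_force: 0.7
```

Call:
apply_moves(motion=[{"xyz": [1, 0, 0], "jaw": 0.3, "twist": 0}, {"xyz": [2, 0, 0], "jaw": 0.3, "twist": 0}, {"xyz": [3, 0, 0], "jaw": 0.3, "twist": 0}])

```text
time: 16.32
ee_pos: [0.6268, 0.1405, 0.027]
tcp_rot: [-179.4, -3.6, 77.7]
wrist_force: [-0.6, -1.1, -1.2]
opening: 0.055
grasp_force: 0.7
```

Call:
apply_moves(motion=[{"xyz": [1, 0, 0], "jaw": 0.3, "twist": 0}, {"xyz": [2, 0, 0], "jaw": 0.3, "twist": 0}])

```text
time: 16.58
ee_pos: [0.6272, 0.1423, 0.0271]
tcp_rot: [-179.4, -3.6, 77.7]
wrist_force: [-1.9, -5.0, -1.3]
opening: 0.0552
grasp_force: 2.6
```

Call:
apply_moves(motion=[{"xyz": [1, 0, 0], "jaw": 0.3, "twist": 0}, {"xyz": [2, 0, 0], "jaw": 0.3, "twist": 0}])

```text
time: 16.82
ee_pos: [0.6271, 0.1426, 0.027]
tcp_rot: [-179.3, -3.4, 77.6]
wrist_force: [-3.8, -14.1, 1.6]
opening: 0.0553
grasp_force: 7.2
```

Call:
apply_moves(motion=[{"xyz": [1, 0, 0], "jaw": 0.3, "twist": 0}, {"xyz": [1.5, 0, 0], "jaw": 0.3, "twist": 0}])

```text
time: 17.08
ee_pos: [0.6271, 0.1427, 0.0271]
tcp_rot: [-179.3, -3.3, 77.6]
wrist_force: [-5.3, -19.6, 4.0]
opening: 0.0559
grasp_force: 9.9
```

```bash
python3 - <<'E'
from h import *
sh()
E
```

```text
ee [627.1 142.7  27.1] bay [-93.6   1.4] rot [-179.3   -3.3   77.6] F [ -5.3 -19.6   4. ] q6 114 t 17.075
```

It stopped against the bumpers: the force rose to 20 N with no further travel. I'll back off and measure the keeper pin.

Call:
apply_moves(motion=[{"xyz": [-30, 0, -2], "jaw": 0.3, "twist": 0}, {"xyz": [-70, 0, -5], "jaw": 0.3, "twist": 0}, {"xyz": [-110, -5, -50], "jaw": 0, "twist": 0}, {"xyz": [-145, -10, -100], "jaw": 0, "twist": 0}, {"xyz": [-145, -10, -110], "jaw": 0, "twist": 0}])

```text
time: 17.7
ee_pos: [0.5882, -0.0024, 0.1324]
tcp_rot: [-179.7, -3.7, 77.6]
wrist_force: [0.8, 0.8, -0.7]
opening: 0.0424
grasp_force: 0.0
```

```bash
python3 - <<'E'
from h import *
sh()
for n in('wrist','top'):
    c=cam(n);p,d=camera(n);C=cloud(c,d)*1000
    b=np.stack([(C[...,:2]-CEN)@XB,(C[...,:2]-CEN)@YB,C[...,2]],-1)
    m=(abs(b[...,0]+150)<35)&(abs(b[...,1]-70)<35)&(b[...,2]>34)&(b[...,2]<52)&(p.max(2)<90)
    print(n,m.sum(),np.median(b[m],0) if m.any() else 0,b[m].min(0) if m.any() else 0,b[m].max(0) if m.any() else 0)
    cv2.imwrite(f'pics/k_{n}.png',p[:,:,::-1])
    np.savez(f'pics/k_{n}.npz',p=p,b=b)
    if n=='top': cv2.imwrite('pics/kt.png',cv2.resize(p[60:260,100:366][:,:,::-1],(798,600)))
a=cv2.resize(cv2.imread('pics/k_wrist.png'),(400,300));b=cv2.resize(cv2.imread('pics/kt.png'),(400,300))
cv2.imwrite('pics/both.png',np.hstack([a,b]))
E
```

```text
ee [588.2  -2.4 132.4] bay [-243.7    8.5] rot [-179.7   -3.7   77.6] F [ 0.8  0.8 -0.7] q6 100 t 17.7
wrist 242 [-152.55747166   69.40585035   42.83476447] [-157.77089238   64.10573557   35.5508707 ] [-146.5921665    75.1282478    44.70170396]
top 0 0 0 0
```

View pics/both.png

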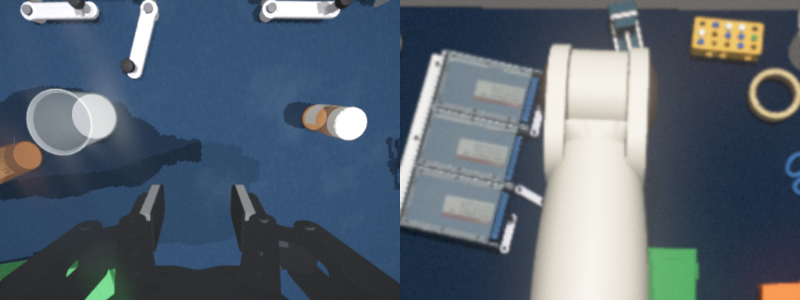

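Left half: the wrist view shows the keeper's black pin at (128,66). Right half: the top view shows all three boxes level in the rack. Pin at bay (-152.5, 69.4). I'll grip it lightly and follow the arc.

```bash
python3 - <<'E'
from h import *
sh(bz(-152.5,69.4,95),bz(-152.5,69.4,42))
E
```

```text
ee [588.   -0.6 129.7] bay [-242.     9.1] rot [-179.5   -3.7   77.7] F [-0.5  0.1 -0.7] q6 101 t 17.8
[548. 100.  95.] -> [ 87.  -60.   40.8]
[548. 100.  42.] -> [ 83.6 -59.6  93.7]
```

Call:
apply_moves(motion=[{"xyz": [43, -30, 20], "jaw": 0, "twist": 0}, {"xyz": [87, -60, 41], "jaw": 0, "twist": 0}, {"xyz": [86, -60, 60], "jaw": 0, "twist": 0}, {"xyz": [84, -60, 90], "jaw": 0, "twist": 0}, {"xyz": [84, -60, 94], "jaw": 0, "twist": 0}])

```text
time: 18.42
ee_pos: [0.5448, 0.1002, 0.0368]
tcp_rot: [-179.1, -3.5, 77.7]
wrist_force: [-0.4, 0.4, 0.6]
opening: 0.0428
grasp_force: 0.0
```

Call:
apply_moves(motion=[{"xyz": [0, 0, 0], "jaw": -0.85, "twist": 0}, {"xyz": [0, 0, 0], "jaw": -0.85, "twist": 0}, {"xyz": [0, 0, 0], "jaw": -0.85, "twist": 0}], grip_force=20)

```text
time: 18.8
ee_pos: [0.5472, 0.1001, 0.0411]
tcp_rot: [-179.4, -3.7, 77.7]
wrist_force: [1.2, 0.1, -0.2]
opening: 0.0109
grasp_force: 19.5
```

```bash
python3 - <<'E'
from h import *
print(sensors.get_obs()['opening'],sensors.get_obs()['grasp_force'])
f=np.arange(1.7,-.01,-.17)
sh(*[bz(-100-55*np.sin(a),55.5-55*np.cos(a),42) for a in f])
E
```

```text
0.010855706640338858 19.51001912355423
ee [547.2 100.1  41.1] bay [-152.3   70.3] rot [-179.4   -3.7   77.7] F [ 1.2  0.1 -0.2] q6 111 t 18.8
[554.  96.  42.] -> [-2.2  7.7 -1.1]
[563.  94.  42.] -> [-2.6 17.1 -1.2]
[573.  93.  42.] -> [-1.5 26.3 -1.3]
[582.  94.  42.] -> [ 1.3 35.3 -1.2]
[591.  96.  42.] -> [ 5.5 43.6 -1. ]
[600. 100.  42.] -> [11.  51.1 -0.7]
[607. 105.  42.] -> [17.7 57.6 -0.3]
[614. 112.  42.] -> [25.4 62.8  0.1]
[620. 119.  42.] -> [33.9 66.7  0.6]
[624. 127.  42.] -> [42.9 69.1  1.2]
[627. 136.  42.] -> [52.2 69.9  1.8]
```

Call:
apply_moves(motion=[{"xyz": [-2, 8, 0], "jaw": -0.85, "twist": 0}, {"xyz": [-2.5, 17, 0], "jaw": -0.85, "twist": 0}, {"xyz": [-1.5, 26, 0], "jaw": -0.85, "twist": 0}, {"xyz": [1.5, 35, 0], "jaw": -0.85, "twist": 0}, {"xyz": [5.5, 43.5, 0], "jaw": -0.85, "twist": 0}])

```text
time: 19.42
ee_pos: [0.591, 0.096, 0.0406]
tcp_rot: [-179.4, -3.6, 77.7]
wrist_force: [-3.4, -3.4, 5.5]
opening: 0.0105
grasp_force: 20.1
```

```bash
python3 - <<'E'
from h import *
print(sensors.get_obs()['opening'],sensors.get_obs()['grasp_force'])
f=np.arange(1.02,-.01,-.17)
sh(*[bz(-100-55*np.sin(a),55.5-55*np.cos(a),42) for a in f])
E
```

```text
0.010483781252878022 20.093367397785187
ee [591.   96.   40.6] bay [-147.    26.7] rot [-179.4   -3.6   77.7] F [-3.4 -3.4  5.5] q6 110 t 19.425
[591.  96.  42.] -> [ 0.2  0.  -1.4]
[600. 100.  42.] -> [ 5.7  7.5 -1.1]
[607. 105.  42.] -> [12.5 14.  -0.8]
[614. 112.  42.] -> [20.2 19.2 -0.4]
[620. 119.  42.] -> [28.7 23.1  0.1]
[624. 127.  42.] -> [37.7 25.5  0.7]
[627. 136.  42.] -> [47.  26.3  1.3]
```

Call:
apply_moves(motion=[{"xyz": [5.5, 7.5, 0], "jaw": -0.85, "twist": 0}, {"xyz": [12.5, 14, 1], "jaw": -0.85, "twist": 0}, {"xyz": [20, 19, 1], "jaw": -0.85, "twist": 0}, {"xyz": [28.5, 23, 1], "jaw": -0.85, "twist": 0}, {"xyz": [38, 25.5, 2], "jaw": -0.85, "twist": 0}])

```text
time: 20.05
ee_pos: [0.6249, 0.128, 0.0405]
tcp_rot: [-179.5, -3.6, 77.7]
wrist_force: [5.0, -5.3, 3.9]
opening: 0.0108
grasp_force: 20.1
```

Call:
apply_moves(motion=[{"xyz": [5, 0.5, 0], "jaw": -0.85, "twist": 0}, {"xyz": [8, 1, 1], "jaw": -0.85, "twist": 0}, {"xyz": [9.5, 1, 1], "jaw": -0.85, "twist": 0}, {"xyz": [9.5, 1, 1], "jaw": -0.85, "twist": 0}])

```text
time: 20.55
ee_pos: [0.6284, 0.1374, 0.0406]
tcp_rot: [-179.6, -3.7, 77.7]
wrist_force: [7.5, -2.6, 2.6]
opening: 0.0109
grasp_force: 20.2
```

```bash
python3 - <<'E'
from h import *
print(sensors.get_obs()['opening'],sensors.get_obs()['grasp_force'])
sh(bz(-100,.5,41))
E
```

```text
0.010869011550334602 20.158445835113525
ee [628.4 137.4  40.6] bay [-98.5  -1.1] rot [-179.6   -3.7   77.7] F [ 7.5 -2.6  2.6] q6 113 t 20.55
[627. 136.  41.] -> [-1.4 -1.6 -0.5]
```

Call:
apply_moves(motion=[{"xyz": [1, -1, 0], "jaw": -0.85, "twist": 0}, {"xyz": [2, -1.5, 0], "jaw": -0.85, "twist": 0}, {"xyz": [2.5, -1.5, 0], "jaw": -0.85, "twist": 0}])

```text
time: 20.92
ee_pos: [0.6288, 0.1395, 0.0408]
tcp_rot: [-179.8, -3.6, 77.7]
wrist_force: [15.4, -6.4, -0.6]
opening: 0.0108
grasp_force: 20.2
```

Call:
apply_moves(motion=[{"xyz": [0, 0, 0], "jaw": -0.2, "twist": 0}, {"xyz": [0, 0, 0], "jaw": -0.2, "twist": 0}, {"xyz": [0, 0, -50], "jaw": -0.2, "twist": 0}, {"xyz": [-50, 0, -80], "jaw": -0.2, "twist": 0}, {"xyz": [-105, 0, -90], "jaw": -0.2, "twist": 0}])

```text
time: 21.55
ee_pos: [0.6032, 0.0317, 0.1252]
tcp_rot: [-179.5, -3.7, 77.8]
wrist_force: [0.8, -0.8, -1.2]
opening: 0.0341
grasp_force: 0.0
```

```bash
python3 - <<'E'
from h import *
sh()
for n in('wrist',):
    c=cam(n);p,d=camera(n);C=cloud(c,d)*1000
    b=np.stack([(C[...,:2]-CEN)@XB,(C[...,:2]-CEN)@YB,C[...,2]],-1)
    for y0 in(-112,0,112):
        m=(abs(b[...,0]+105)<25)&(abs(b[...,1]-y0)<20)&(b[...,2]>37)&(b[...,2]<52)&(p.max(2)<90)
        print('pin',m.sum(),np.median(b[m],0) if m.any() else 0)
        m=(b[...,0]>-115)&(b[...,0]<-55)&(abs(b[...,1]-y0)<35)&(b[...,2]>30)&(b[...,2]<38)
        print('front x',m.sum(),np.percentile(b[m][:,0],[2,5,10]) if m.any() else 0)
    cv2.imwrite('pics/fin.png',p[:,:,::-1])
E
```

```text
ee [603.2  31.7 125.2] bay [-207.2    1.1] rot [-179.5   -3.7   77.8] F [ 0.8 -0.8 -1.2] q6 104 t 21.55
pin 363 [-100.01163213 -111.53967477   42.79568386]
front x 2815 [-85.35310327 -84.77142279 -84.0995508 ]
pin 252 [-102.45160591   -0.6205251    43.04733145]
front x 2264 [-81.86984305 -81.54413328 -81.06554698]
pin 292 [-99.80047122 109.10098163  42.70722007]
front x 2681 [-85.09168626 -84.50858337 -83.80796458]
```

View pics/fin.png

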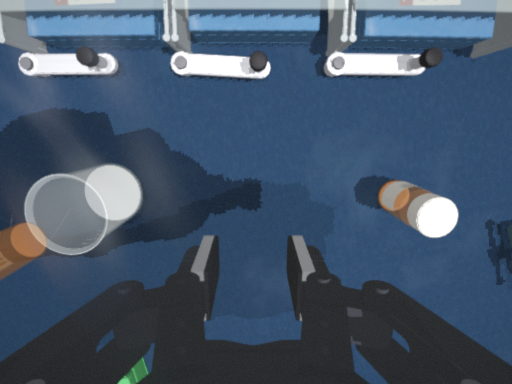

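The box front is level with its neighbours, within 3 mm. The keeper is about 0.05 rad from fully shut: its pin is at x=-102.5 against -100 for the others. I'll nudge it onto the stop with closed fingers.

```bash
python3 - <<'E'
from h import *
sh(bz(-140,0,80),bz(-135,0,41),bz(-112,0,41))
E
```

```text
ee [601.8  25.9 125.3] bay [-213.2    1.2] rot [-179.5   -3.5   77.6] F [ 2.9 -4.9  0.7] q6 103 t 21.6
[619.  97.  80.] -> [70.2  1.6 49.7]
[620. 102.  41.] -> [72.8  1.9 88.9]
[625. 124.  41.] -> [95.8  1.9 90.3]
```

Call:
apply_moves(motion=[{"xyz": [50, 1, 35], "jaw": -1, "twist": 0}, {"xyz": [62, 2, 70], "jaw": -1, "twist": 0}, {"xyz": [62, 2, 85], "jaw": -1, "twist": 0}, {"xyz": [62, 2, 88], "jaw": -1, "twist": 0}, {"xyz": [72, 2, 89], "jaw": -1, "twist": 0}])

```text
time: 22.22
ee_pos: [0.6207, 0.1067, 0.0399]
tcp_rot: [-179.4, -3.6, 77.6]
wrist_force: [-0.4, -0.1, -0.3]
opening: -0.0002
grasp_force: 0.0
```

```bash
python3 - <<'E'
from h import *
sh(bz(-115,0,41),bz(-112,0,41))
E
```

```text
ee [620.7 106.7  39.9] bay [-130.2   -0. ] rot [-179.4   -3.6   77.6] F [-0.4 -0.1 -0.3] q6 111 t 22.225
[624. 122.  41.] -> [15.2 -0.1 -0.1]
[625. 124.  41.] -> [18.2 -0.1  0.1]
```

Call:
apply_moves(motion=[{"xyz": [8, 0, 0], "jaw": -1, "twist": 0}, {"xyz": [12, 0, 0], "jaw": -1, "twist": 0}, {"xyz": [14, 0, 0], "jaw": -1, "twist": 0}, {"xyz": [16, 0, 0], "jaw": -1, "twist": 0}, {"xyz": [17, 0, 0], "jaw": -1, "twist": 0}])

```text
time: 22.85
ee_pos: [0.6238, 0.1206, 0.0405]
tcp_rot: [-179.4, -3.3, 77.6]
wrist_force: [-3.3, -21.5, 6.0]
opening: -0.0001
grasp_force: 10.3
```

Call:
apply_moves(motion=[{"xyz": [1, 0, 0], "jaw": -1, "twist": 0}, {"xyz": [2, 0, 0], "jaw": -1, "twist": 0}])

```text
time: 23.1
ee_pos: [0.6239, 0.1209, 0.0405]
tcp_rot: [-179.4, -3.1, 77.5]
wrist_force: [-5.4, -29.2, 7.2]
opening: -0.0
grasp_force: 14.3
```

It's on its stop, with the force rising and no further travel. I'll back off and check once more.

Call:
apply_moves(motion=[{"xyz": [-20, 0, 0], "jaw": -1, "twist": 0}, {"xyz": [-50, 0, -30], "jaw": -1, "twist": 0}, {"xyz": [-95, 0, -70], "jaw": -1, "twist": 0}, {"xyz": [-100, 0, -90], "jaw": -1, "twist": 0}, {"xyz": [-100, 0, -90], "jaw": -1, "twist": 0}])

```text
time: 23.72
ee_pos: [0.6036, 0.0223, 0.1251]
tcp_rot: [-179.5, -3.7, 77.7]
wrist_force: [0.1, -0.6, -0.3]
opening: 0.0001
grasp_force: 0.0
```

```bash
python3 - <<'E'
from h import *
sh()
c=cam('wrist');p,d=camera('wrist');C=cloud(c,d)*1000
b=np.stack([(C[...,:2]-CEN)@XB,(C[...,:2]-CEN)@YB,C[...,2]],-1)
for y0 in(-112,0,112):
    m=(abs(b[...,0]+105)<25)&(abs(b[...,1]-y0)<20)&(b[...,2]>37)&(b[...,2]<52)&(p.max(2)<90)
    f=(b[...,0]>-115)&(b[...,0]<-55)&(abs(b[...,1]-y0)<35)&(b[...,2]>30)&(b[...,2]<38)
    print('pin',np.median(b[m],0),'front',np.percentile(b[f][:,0],5))
E
```

```text
ee [603.6  22.3 125.1] bay [-216.3   -1.3] rot [-179.5   -3.7   77.7] F [ 0.1 -0.6 -0.3] q6 103 t 23.725
pin [ -99.97545126 -111.7218994    42.63003876] front -84.91600976736584
pin [-99.28771574  -0.48894392  42.96779209] front -82.10434976933243
pin [-99.94034341 109.54131146  42.66679265] front -84.59598515089522
```

Keeper shut, box home, and the arm is clear of everything. Handing in.

```bash
python3 -c "
from h import *
print(bot.job_done())"
```

```text
the job is handed in; nothing more can be done
None
```

I handed the job in at about 24 s. The slide box is home against the bumpers (about 3 mm deeper than its neighbours, limit 5 mm), its keeper is shut on its stop, and the brown bottle stood at about world (402, 41) mm when last measured; the hand-in returned no verdict.

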